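Slide the vial rack into its corner dock

TASK

Push the empty blue vial rack along the worktop with the fingertips into the corner of the aluminium dock, until its long side lies flush against the long fence and its left end is against the short end stop. Only push it, gently: never pinch, lift or tip the rack, and leave the two vials, the brass weight and the hand-held meter where they stand. Finish with the rack at rest in the corner and the gripper clear of it.

Things in the scene. Friction and masses are not known exactly. Their poses are not given: they have to be found in the camera images.
- rack: Empty blue moulded vial rack, loose, 66 (x) by 124 (y) by 30 mm high, about 0.1 kg; origin: centre of its underside. End walls at +-y; long sides open between 3 mm base and top plates that reach the full 66 mm, so a finger pushing there bears on the top plate's edge 27 to 30 mm up: keep the tip below it. Starts nearer and to the right of its place, turned up to 0.4 rad; free worktop between.
- dock: Fixed L-shaped dock of bare aluminium bars 12 mm thick, 36 mm high; yaw varies. Origin on the worktop where the centre of the seated rack's underside belongs (rack axes then parallel to the dock's). x points away from the robot to the long fence, y left to the end stop. Near and right sides are open, with yellow tape lines outlining the rack's place on the worktop.
- dock_fence (a point): Point on the inner face of the dock's long fence, 33 mm from the dock's origin along its x and 18 mm above the worktop. The fence runs along the dock's y from -186 to +76 mm. Axes as the dock's.
- dock_stop (a point): Point on the inner face of the dock's end stop, 62 mm from the dock's origin along its y and 18 mm above the worktop. The stop runs along the dock's x from -21 to +33 mm. Axes as the dock's.
- green_vial: Bystander: upright loose glass vial with white cap and green contents, 28 mm across, 60 mm high, at the right front of the worktop; origin at the centre of its underside. Must not be moved.
- amber_vial: Bystander: upright loose glass vial with black cap and pale amber contents, 28 mm across, 60 mm high, behind the long fence; origin at the centre of its underside. Must not be moved.
- weight: Bystander: upright loose brass-coloured check weight with a knob, 30 mm across, 51 mm high, behind the dock near the switch box; origin at the centre of its underside. Must not be moved.
- meter: Bystander: loose olive hand-held meter lying flat, 129 mm (its x) by 64 mm (its y) by 23 mm high, at the left front; origin at the centre of its underside. Must not be moved.

How it is judged:
By the outcome, as a careful person would: the job done as asked, in the order asked, and still so for the second after the job is handed in, with the robot touching nothing.
It also fails if it takes over 45 s, if anything falls off the work surface, if the arm or the gripper's body presses on something with over 40 N, if the wrist force passes 120 N, or if a joint passes its speed limit or range.

ROBOT

A 7-joint arm with a two-finger parallel gripper is mounted at the origin on a cart in front of the work surface, level with it; the furniture and walls round the work are solid. World frame = base frame: x ahead of the robot, y to its left, z up, the work surface at z = 0. Lengths are in m, angles in rad, forces in N, time in s.
With the tool pointing down it reaches from about 0.425 to 0.8 m from the base axis. Payload 8.3 kg.
Tool frame: the origin (TCP) lies at the very end of the fingers, on their centre line; the grasp point (between the pads) lies 19 mm behind it (arm.hold_point_z is the distance from the TCP to the grasp point, in m); z points along the fingers, y is the direction in which the jaws open and shut (so a half turn about z gives the same grasp; the last joint's range is limited). The gripper opens to 85 mm and grips with 20 to 120 N. Pads are 22 mm wide; open, the fingers measure 114 mm over their backs; the gripper's body (76 mm by 85 mm) begins 54 mm behind the grasp point. The pads swing forward as they close: fully open they stand 13 mm farther back than shut.
Start: joints at [1.206, 0.383, 0.016, 1.37, -0.006, 1.388, -0.046], TCP at [0.186, -0.597, 0.231] pointing down, gripper open.
Joint ranges: [-2.95, 2.95], [-0.25, 2.06], [-1.52, 1.56], [0.18, 2.33], [-1.44, 4.58], [0.02, 2.06], [-3.01, 3.01]. Speed limits (rad/s): [2.39, 2.39, 3.01, 3.01, 3.14, 3.14, 3.14].

INTERFACE

Orientations are given as a unit quaternion [x, y, z, w].
In Python, from plant import arm, snapshot, calibration gives the robot as it stands.
- The arm moves only by the tool apply_moves, never from a script. Its argument "rows" is a list that holds one entry, the list of rows, each a list of 7 numbers: the shift along the world's x, y, z in m, then the turn, a rotation vector about the world's x, y, z in rad, then the finger opening in m, from 0 to 0.0854. In form: [[[tx, ty, tz, rx, ry, rz, gripper], ...]]. A call has 1 to 5 rows; each row shifts and turns the commanded pose from where the row before left it; what a row does not reach is not made up. A row lasts 1/8 s, in which the tool goes at most 62.5 mm and 10.7 degrees, less where a joint would pass 70% of its speed; a pose out of reach is approached as far as the arm can. A call with a gripper value outside its range is refused whole. The fingers move at their own pace and stop on an object; "squeeze" is the grip in N (left out, the last holds). Time passes only in rows, so rows that do not move let the fingers close. It gives the time, the measured TCP pose, the force and the opening at its end, in the units of the state.
- arm.sense(): the state, without advancing time (a new reading comes with each control period).
- snapshot(name): name is "side" or "top"; returns the picture (384x512x3 uint8, blue, green, red); there is no depth.
- calibration(name): a dict with "intrinsics" (3x3 intrinsics, pixels), "rvec" (rotation vector, rad) and "tvec" (3), from world to camera coordinates, as OpenCV has them. Camera axes: x right, y down, z forward; pixel columns grow to the right and rows downward; lengths in m; the calibration is good to about 2 mm. A picture is of the moment at which its call begins. calibration takes no time and is no camera call.
- arm.close_job(): hands the job in, once; it reports no verdict.
The state is a dict: "t": time; "qpos": joint angles; "joint_vel": joint speeds; "tau": joint torques, N m; "position": TCP position; "eef_rot": TCP orientation; "contact_force": force on the tool from outside, world axes, zero at the start; "wrist_torque": the same for the moment, N m; "opening": opening from 0.0 (shut) to 1.0 (fully open).
Only numpy, scipy, OpenCV 4.12 (cv2) and the standard library are available. Lean on these libraries where they do the work, as an engineer would, in place of code of your own. Each camera call takes 0.05 s, during which the arm holds its last target.

## Working session

There is one attempt and no reset: what is moved stays moved. The work goes in short steps, Python scripts to look and compute and a tool call to move; the robot and the scene stay as the last step left them, time stands still between calls to the robot, and variables do not carry over. Pictures are saved under pics/ and viewed, and the job is handed in when it is done.

Besides the shell and the picture viewer there is one more tool, called after "Call:" by a JSON object that holds its "method" and its "body". apply_moves: Moves the arm, as the interface text tells. Its arguments: {"type":"object","properties":{"rows":{"type":"array"},"squeeze":{"type":"number"}},"required":["rows"]}

```bash
mkdir -p pics; ls; python3 - <<'E'
from plant import arm,snapshot,calibration
import cv2
for n in("top","side"):
    cv2.imwrite(f"pics/{n}0.png",snapshot(n))
    c=calibration(n);print(n,c)
print(arm.sense())
E
```

```text
pics
top {'intrinsics': array([[476.8613455 ,   0.        , 258.24896206],
       [  0.        , 476.8613455 , 190.48110124],
       [  0.        ,   0.        ,   1.        ]]), 'rvec': array([ 2.13158423, -2.09173075,  0.06221815]), 'tvec': array([-0.11737915,  0.58251229,  1.07242433])}
side {'intrinsics': array([[384.93725913,   0.        , 252.33092419],
       [  0.        , 384.93725913, 193.74876683],
       [  0.        ,   0.        ,   1.        ]]), 'rvec': array([1.91813983, 0.00568641, 0.01096258]), 'tvec': array([-0.61476987,  0.01535514,  1.03922982])}
{'t': 0.1, 'qpos': array([ 1.20608093,  0.38417189,  0.0164073 ,  1.3710413 , -0.00631912,
        1.38820338, -0.0465469 ]), 'joint_vel': array([ 0.00077215, -0.00082961, -0.00047436, -0.00389779, -0.00035873,
       -0.00045818,  0.00174366]), 'tau': array([ 3.15181911e-03, -6.29133511e+01,  8.47340953e-01, -3.72759855e+01,
        1.66568760e-02,  1.04246114e-02,  4.86815316e-05]), 'position': array([ 0.18567395, -0.59630969,  0.23037153]), 'eef_rot': array([ 9.88635903e-01,  1.50327187e-01, -1.43099913e-04, -8.75754038e-04]), 'contact_force': array([-0.76208071, -0.18053133, -0.6025944 ]), 'wrist_torque': array([-0.01061218,  0.00362207,  0.02168573]), 'opening': 1.00270918624457}
```

View pics/top0.png

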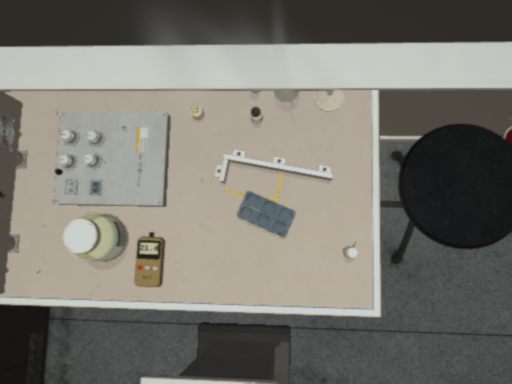

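View pics/side0.png

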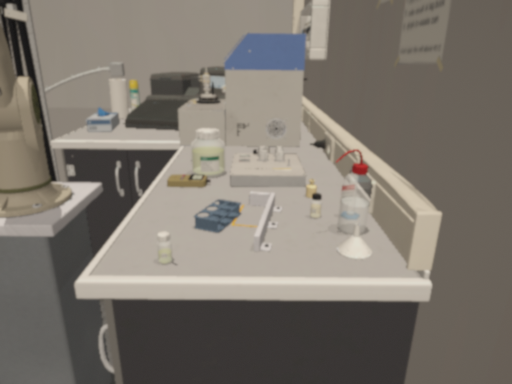

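```bash
python3 - <<'E'
import cv2
a=cv2.imread("pics/top0.png")[60:260,180:460]
cv2.imwrite("pics/top0c.png",cv2.resize(a,None,fx=2.8,fy=2.8,interpolation=cv2.INTER_CUBIC))
E
```

```text
(no output)
```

View pics/top0c.png

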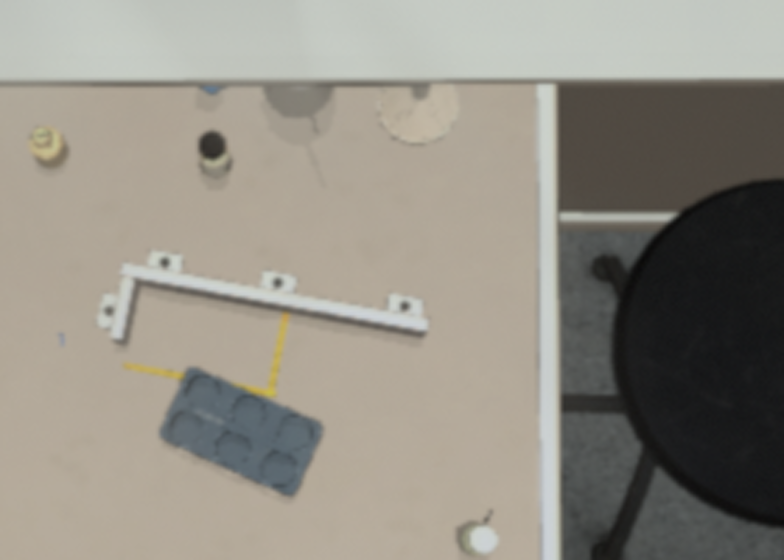

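```bash
cat > h.py <<'E'
import numpy as np,cv2
from plant import arm,snapshot,calibration
def cam(n):
    c=calibration(n);return c["intrinsics"],np.array(c["rvec"],float),np.array(c["tvec"],float)
def proj(n,P):
    K,r,t=cam(n);return cv2.projectPoints(np.array(P,float).reshape(-1,3),r,t,K,None)[0].reshape(-1,2)
def unproj(n,uv,z):
    K,r,t=cam(n);R=cv2.Rodrigues(r)[0];C=-R.T@t
    out=[]
    for u,v in np.atleast_2d(uv):
        d=R.T@np.linalg.solve(K,[u,v,1]);out.append(C+d*(z-C[2])/d[2])
    return np.array(out)
def T(p,pts):
    c,s=np.cos(p[2]),np.sin(p[2]);pts=np.array(pts,float)
    return np.c_[p[0]+c*pts[:,0]-s*pts[:,1],p[1]+s*pts[:,0]+c*pts[:,1],pts[:,2]]
E
python3 - <<'E'
from h import *
np.set_printoptions(precision=4,suppress=True)
f=lambda a:np.array(a)/2.8+[180,60]-0.32
for n in("top","side"):
    K,r,t=cam(n);R=cv2.Rodrigues(r)[0];print(n,-R.T@t)
rc=unproj("top",f([(188,367),(323,425),(293,496),(161,433)]),.03);print(rc)
print("edges",[np.linalg.norm(rc[i]-rc[(i+1)%4]) for i in range(4)], "c",rc.mean(0))
for a,b in((0,1),(3,2)):
    d=rc[a]-rc[b];print("yaw",np.arctan2(-d[0],d[1]))
fe=unproj("top",f([(123,264),(428,320),(426,332),(137,280),(125,341),(112,338)]),.036);print(fe)
d=fe[0]-fe[1];print("fence yaw",np.arctan2(-d[0],d[1]),np.linalg.norm(d))
d=fe[3]-fe[2];print("fence yaw",np.arctan2(-d[0],d[1]),np.linalg.norm(d))
print(unproj("top",f([(272,395),(287,316),(125,366)]),0))
print("vial green",unproj("top",f([(483,541)]),.06),"meter",unproj("top",[(136,286),(161,286),(163,238),(138,237)],.023))
E
```

```text
top [ 0.4324 -0.1959  1.1304]
side [ 0.6095 -0.9728  0.3746]
[[ 0.5845 -0.079   0.03  ]
 [ 0.5377 -0.1923  0.03  ]
 [ 0.4788 -0.1685  0.03  ]
 [ 0.5287 -0.058   0.03  ]]
edges [np.float64(0.12250162393468647), np.float64(0.06344470697440668), np.float64(0.12126734231726591), np.float64(0.05956051381652777)] c [ 0.5324 -0.1245  0.03  ]
yaw -0.3918266865971165
yaw -0.42407710033001467
[[ 0.6707 -0.0221  0.036 ]
 [ 0.6254 -0.2774  0.036 ]
 [ 0.6154 -0.2758  0.036 ]
 [ 0.657  -0.0345  0.036 ]
 [ 0.6049 -0.0261  0.036 ]
 [ 0.6073 -0.015   0.036 ]]
fence yaw -0.17552771821760094 0.25923671144876254
fence yaw -0.1709270775746484 0.24484832663395842
[[ 0.5655 -0.1485  0.    ]
 [ 0.634  -0.1601  0.    ]
 [ 0.5888 -0.0212  0.    ]]
vial green [[ 0.4455 -0.3189  0.06  ]] meter [[0.3576 0.1754 0.023 ]
 [0.3593 0.116  0.023 ]
 [0.4704 0.1171 0.023 ]
 [0.4715 0.1775 0.023 ]]
```

```bash
cat >> h.py <<'E'
RK=[(a*.033,b*.062,z) for z in(0,.03) for a,b in((-1,-1),(1,-1),(1,1),(-1,1))]
DK=[(x/1e3,y/1e3,z/1e3) for z in (0,36) for x,y in((33,-186),(33,62),(-21,62),(-21,74),(45,74),(45,-186))]
def overlay(img,n,dock,rack,out,roi,s):
    u0,v0,u1,v1=roi
    a=cv2.resize(img[v0:v1,u0:u1],None,fx=s,fy=s,interpolation=cv2.INTER_CUBIC)
    for p,M,col in((dock,DK,(0,0,255)),(rack,RK,(0,255,0))):
        if p is None: continue
        q=(proj(n,T(p,M))-[u0,v0]+.5)*s-.5;m=len(M)//2
        for i in range(2*m):
            j=i//m*m+(i+1)%m
            cv2.line(a,tuple(int(k) for k in q[i]),tuple(int(k) for k in q[j]),col,1)
    cv2.imwrite(out,a)
E
python3 - <<'E'
from h import *
D=(.612,-.0905,-.173);Rk=(.5324,-.1245,-.405)
overlay(cv2.imread("pics/top0.png"),"top",D,Rk,"pics/o0.png",(205,130,345,245),5)
overlay(cv2.imread("pics/side0.png"),"side",D,Rk,"pics/o1.png",(180,180,300,260),6)
E
```

```text
(no output)
```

View pics/o0.png

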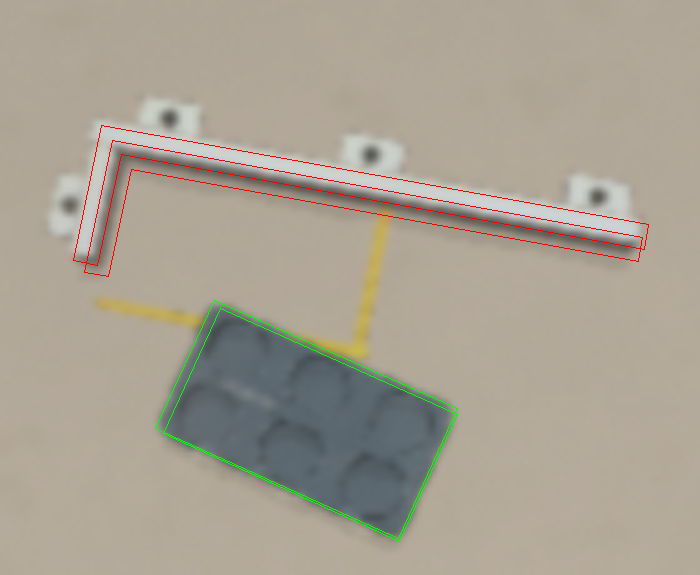

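View pics/o1.png

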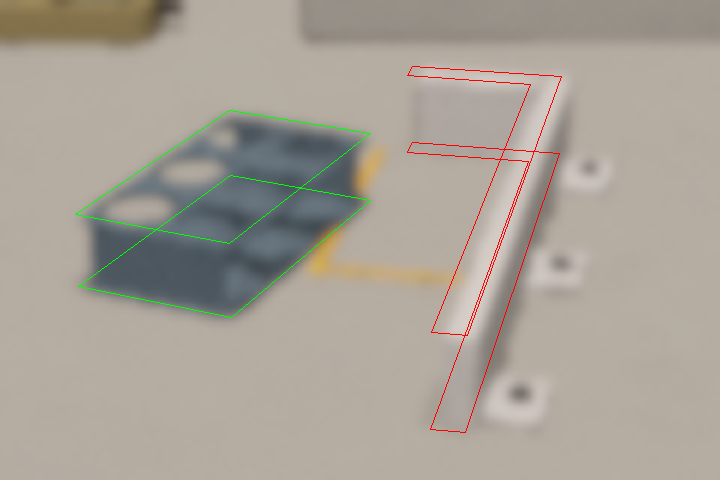

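Call:
{"method": "apply_moves", "body": {"rows": [[[0.024, 0.041, 0, 0, 0, -0.1, 0.05], [0.024, 0.041, 0, 0, 0, -0.1, 0.05], [0.024, 0.041, 0, 0, 0, -0.1, 0.05], [0.024, 0.041, 0, 0, 0, -0.1, 0.05], [0.024, 0.041, 0, 0, 0, -0.1, 0.05]]]}}

```text
t: 0.72
position: [0.3063, -0.3901, 0.231]
eef_rot: [0.995, -0.101, -0.0, -0.0]
contact_force: [1.0, 0.2, -0.4]
opening: 0.586
```

Call:
{"method": "apply_moves", "body": {"rows": [[[0.024, 0.041, 0, 0, 0, -0.1, 0.05], [0.024, 0.041, 0, 0, 0, -0.1, 0.05], [0.024, 0.041, -0.02, 0, 0, 0, 0.05], [0.024, 0.041, -0.02, 0, 0, 0, 0.05], [0.024, 0.041, -0.02, 0, 0, 0, 0.05]]]}}

```text
t: 1.35
position: [0.4262, -0.1853, 0.1706]
eef_rot: [0.98, -0.198, 0.0, 0.0]
contact_force: [0.0, -0.8, 0.6]
opening: 0.583
```

Call:
{"method": "apply_moves", "body": {"rows": [[[0.024, 0.041, -0.02, 0, 0, 0, 0.05], [0.022, 0.041, -0.02, 0, 0, 0, 0.05], [0, 0, 0, 0, 0, 0, 0.05]]]}}

```text
t: 1.72
position: [0.4718, -0.1003, 0.1295]
eef_rot: [0.981, -0.194, -0.002, -0.001]
contact_force: [-0.4, -0.5, 0.1]
opening: 0.586
```

Call:
{"method": "apply_moves", "body": {"rows": [[[0, 0, -0.04, 0, 0, 0, 0.05], [0, 0, -0.04, 0, 0, 0, 0.05], [0, 0, -0.02, 0, 0, -0.01, 0.05], [0, 0, -0.016, 0, 0, 0, 0.05], [0, 0, 0, 0, 0, 0, 0.05]]]}}

```text
t: 2.35
position: [0.471, -0.1051, 0.0145]
eef_rot: [0.979, -0.203, -0.001, 0.0]
contact_force: [-0.2, -1.1, 1.1]
opening: 0.583
```

```bash
cat > look.py <<'E'
import sys
from h import *
k=sys.argv[1]
for n,roi,s in(("top",(185,120,345,260),4),("side",(150,150,310,270),5)):
    im=snapshot(n);cv2.imwrite(f"pics/{n}{k}.png",im)
    a=im[roi[1]:roi[3],roi[0]:roi[2]];cv2.imwrite(f"pics/{n}{k}c.png",cv2.resize(a,None,fx=s,fy=s,interpolation=cv2.INTER_CUBIC))
st=arm.sense();print(st["t"],st["position"],st["eef_rot"],st["contact_force"],st["opening"])
E
python3 look.py 1
```

```text
2.45 [ 0.47228783 -0.10508384  0.0159626 ] [ 9.79231109e-01 -2.02746626e-01  4.89074043e-04  3.82036142e-05] [1.03487102 0.50044875 0.20097386] 0.5861364361062015
```

View pics/side1c.png

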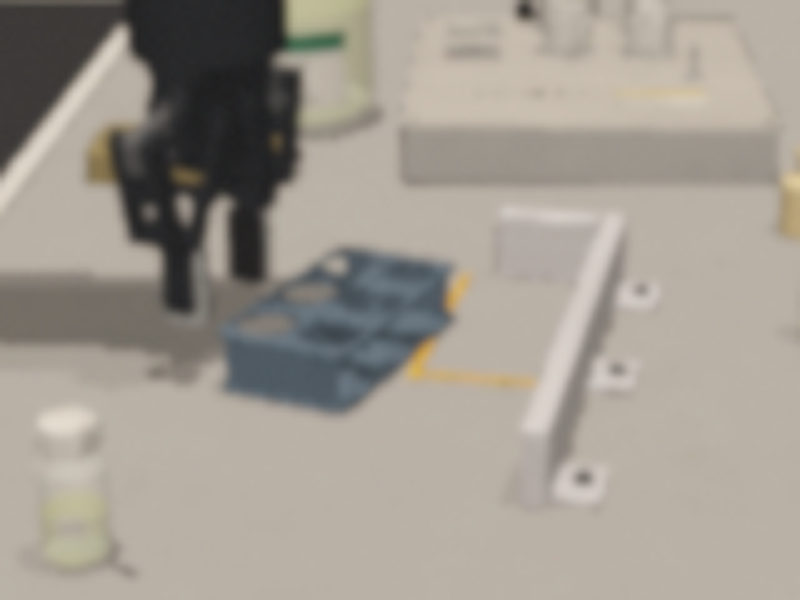

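View pics/top1c.png

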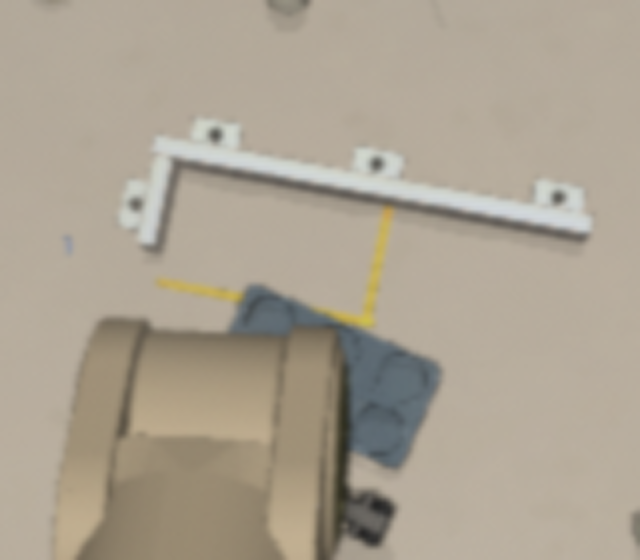

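```bash
python3 - <<'E'
from h import *
for z in(0,.01,.016,.022,.03):
    print(z,(proj("side",[(.459,-.1345,z)])-[150,150])*5+2)
E
```

```text
0 [[186.33802556 358.38087487]]
0.01 [[185.33640046 339.04351754]]
0.016 [[184.73182682 327.37162908]]
0.022 [[184.12453198 315.64720509]]
0.03 [[183.31054069 299.93230295]]
```

Call:
{"method": "apply_moves", "body": {"rows": [[[0.003, 0.005, -0.006, 0, 0, 0, 0.05], [0.005, -0.002, -0.003, 0, 0, 0, 0.05], [0.005, -0.002, 0, 0, 0, 0, 0.05], [0, 0, 0, 0, 0, 0, 0.05]]]}}

```text
t: 2.95
position: [0.4854, -0.104, 0.0064]
eef_rot: [0.979, -0.203, 0.0, -0.0]
contact_force: [0.5, -0.2, 0.4]
opening: 0.585
```

Call:
{"method": "apply_moves", "body": {"rows": [[[0.002, -0.001, 0, 0, 0, 0, 0.05], [0.003, -0.001, 0, 0, 0, 0, 0.05], [0.003, -0.001, 0, 0, 0, 0, 0.05], [0, 0, 0, 0, 0, 0, 0.05]]]}}

```text
t: 3.45
position: [0.493, -0.1068, 0.0063]
eef_rot: [0.979, -0.203, 0.0, -0.0]
contact_force: [-0.4, 0.2, -0.1]
opening: 0.586
```

```bash
python3 look.py 2
```

```text
3.55 [ 0.49274781 -0.10669695  0.00623256] [ 9.79248925e-01 -2.02661144e-01 -5.66964927e-05 -3.27462096e-05] [-0.45958483 -0.43970414  0.28549969] 0.5881603462632133
```

View pics/side2c.png

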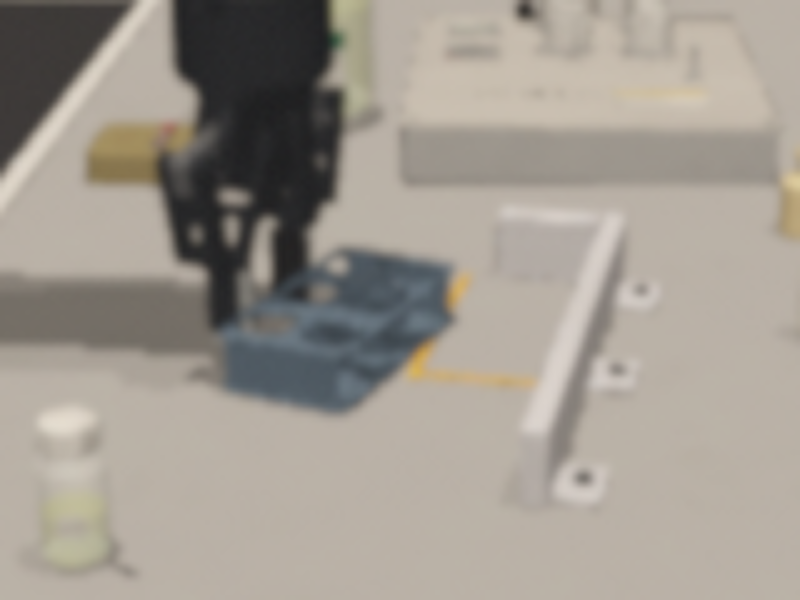

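Call:
{"method": "apply_moves", "body": {"rows": [[[0.005, -0.002, 0, 0, 0, 0, 0.05], [0.005, -0.002, 0, 0, 0, 0.02, 0.05], [0.005, -0.002, 0, 0, 0, 0.02, 0.05], [0.005, -0.002, 0, 0, 0, 0.03, 0.05], [0.005, -0.002, 0, 0, 0, 0.03, 0.05]]]}}

```text
t: 4.18
position: [0.5182, -0.1169, 0.0062]
eef_rot: [0.988, -0.152, 0.0, -0.0]
contact_force: [0.2, -0.1, -1.1]
opening: 0.586
```

```bash
python3 look.py 3
```

```text
4.275 [ 0.51852119 -0.11700204  0.0063386 ] [ 9.88233282e-01 -1.52953764e-01  3.43453081e-04 -9.15059522e-05] [-0.2553651   0.42378272 -0.66378414] 0.5842441759135825
```

View pics/side3c.png

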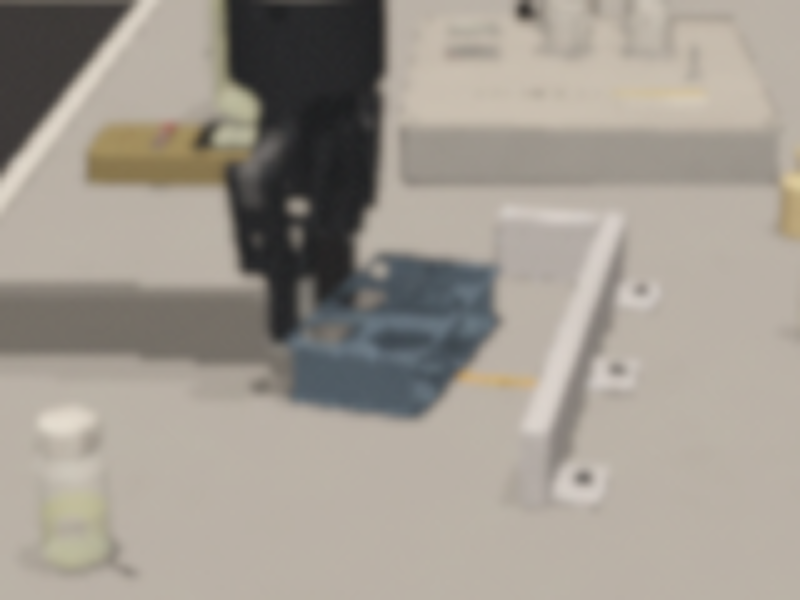

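View pics/top3c.png

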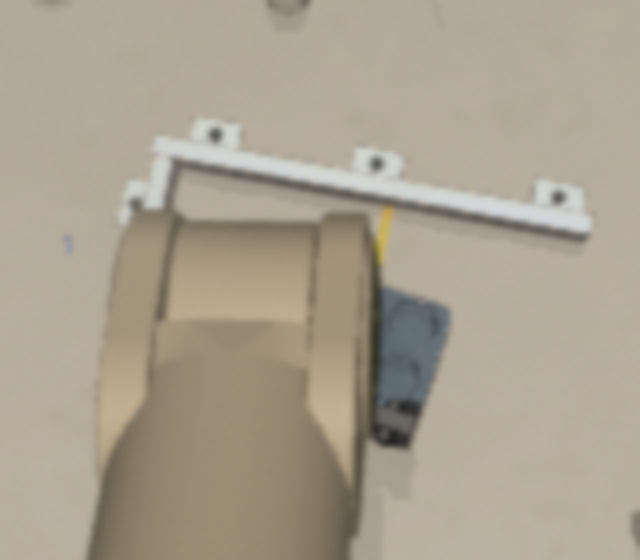

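Call:
{"method": "apply_moves", "body": {"rows": [[[0.006, -0.002, 0, 0, 0, 0.03, 0.05], [0.006, -0.002, 0, 0, 0, 0.03, 0.05], [0.006, -0.002, 0, 0, 0, 0.03, 0.05], [0.006, -0.001, 0, 0, 0, 0.03, 0.05], [0.006, -0.001, 0, 0, 0, 0.015, 0.05]]]}}

```text
t: 4.9
position: [0.5482, -0.1248, 0.0063]
eef_rot: [0.996, -0.086, -0.0, -0.0]
contact_force: [-1.2, -0.0, 0.6]
opening: 0.585
```

Call:
{"method": "apply_moves", "body": {"rows": [[[0.003, -0.001, 0, 0, 0, 0, 0.05], [0.003, 0, 0, 0, 0, 0, 0.05], [0.003, -0.001, 0, 0, 0, 0, 0.05]]]}}

```text
t: 5.28
position: [0.5569, -0.1266, 0.0063]
eef_rot: [0.996, -0.086, -0.0, -0.0]
contact_force: [-1.0, 0.1, 0.6]
opening: 0.589
```

```bash
python3 look.py 4
```

```text
5.375 [ 0.55725485 -0.12679665  0.00636437] [ 9.96251766e-01 -8.65003757e-02  3.21245615e-04 -1.19257016e-05] [ 0.52989803  0.04145806 -0.04068833] 0.5846072128689147
```

View pics/side4c.png

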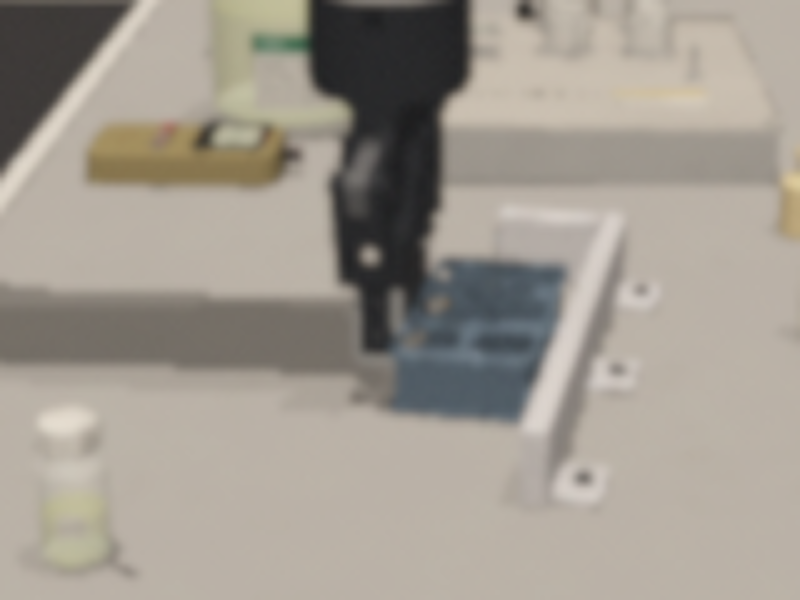

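View pics/top4c.png

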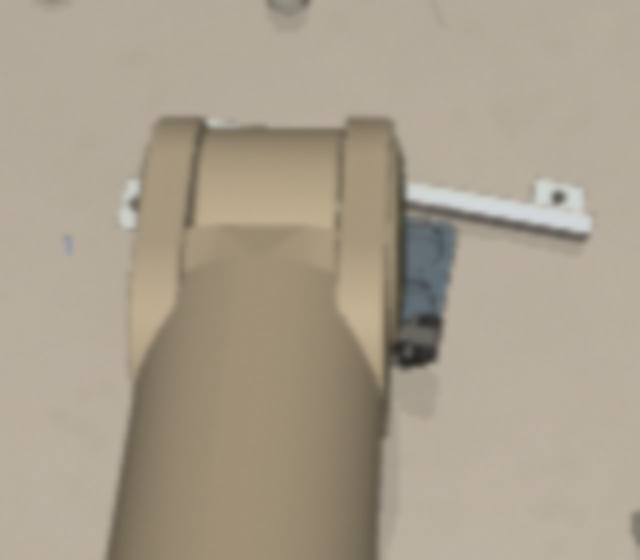

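Call:
{"method": "apply_moves", "body": {"rows": [[[0.002, 0, 0, 0, 0, 0, 0.05], [0.002, -0.001, 0, 0, 0, 0, 0.05], [0, 0, 0, 0, 0, 0, 0.05]]]}}

```text
t: 5.75
position: [0.5611, -0.1278, 0.0063]
eef_rot: [0.996, -0.087, 0.0, -0.0]
contact_force: [0.1, 0.2, -0.4]
opening: 0.588
```

Call:
{"method": "apply_moves", "body": {"rows": [[[0.002, 0, 0, 0, 0, 0, 0.05], [0, 0, 0, 0, 0, 0, 0.05]]]}}

```text
t: 6.0
position: [0.563, -0.1278, 0.0063]
eef_rot: [0.996, -0.086, 0.0, -0.0]
contact_force: [0.4, -0.5, -0.6]
opening: 0.585
```

Call:
{"method": "apply_moves", "body": {"rows": [[[0.002, 0, 0, 0, 0, 0, 0.05], [0, 0, 0, 0, 0, 0, 0.05]]]}}

```text
t: 6.25
position: [0.5646, -0.1276, 0.0062]
eef_rot: [0.996, -0.086, -0.0, -0.0]
contact_force: [-2.9, -0.0, 0.7]
opening: 0.586
```

Call:
{"method": "apply_moves", "body": {"rows": [[[0.001, 0, 0, 0, 0, 0, 0.05], [0, 0, 0, 0, 0, 0, 0.05]]]}}

```text
t: 6.5
position: [0.5648, -0.1276, 0.0061]
eef_rot: [0.996, -0.087, -0.001, -0.0]
contact_force: [-4.7, 1.6, 4.1]
opening: 0.58
```

```bash
python3 look.py 5
```

```text
6.6 [ 0.56479736 -0.12755846  0.00605954] [ 9.96249160e-01 -8.65250634e-02 -1.01169977e-03 -3.98454892e-05] [-6.17440422  1.16689484  3.5832015 ] 0.5828728993377986
```

View pics/side5c.png

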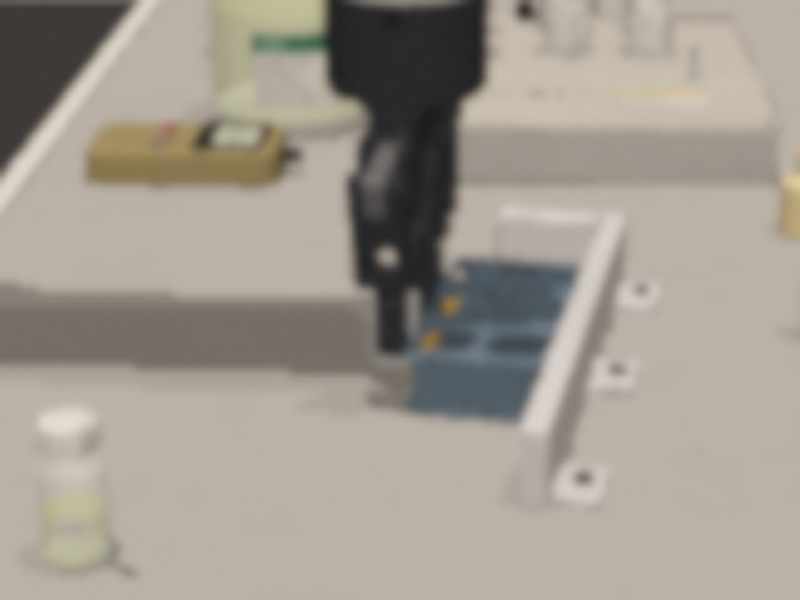

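Call:
{"method": "apply_moves", "body": {"rows": [[[-0.008, 0.001, 0, 0, 0, 0, 0.05], [-0.02, 0.003, 0, 0, 0, 0, 0.05], [-0.02, 0.003, 0.03, 0, 0, 0, 0.0], [0, -0.04, 0.04, 0, 0, 0, 0.0], [0, -0.05, 0.02, 0, 0, 0, 0.0]]]}}

```text
t: 7.22
position: [0.5192, -0.2107, 0.0991]
eef_rot: [0.996, -0.085, 0.002, 0.0]
contact_force: [1.6, -1.0, 0.3]
opening: -0.004
```

Call:
{"method": "apply_moves", "body": {"rows": [[[0.02, -0.05, 0, 0, 0, 0, 0.0], [0.04, -0.01, 0, 0, 0, 0, 0.0], [0, 0, 0, 0, 0, 0, 0.0]]]}}

```text
t: 7.6
position: [0.5796, -0.2713, 0.0957]
eef_rot: [0.996, -0.087, 0.001, -0.0]
contact_force: [-0.4, -0.3, -0.4]
opening: 0.001
```

```bash
python3 look.py 6
```

```text
7.7 [ 0.57770579 -0.27014011  0.09583736] [ 9.96285300e-01 -8.61132708e-02 -9.98245958e-05 -3.10312313e-04] [ 0.01905513  0.30851968 -1.45498594] 0.003958138041719632
```

View pics/top6c.png

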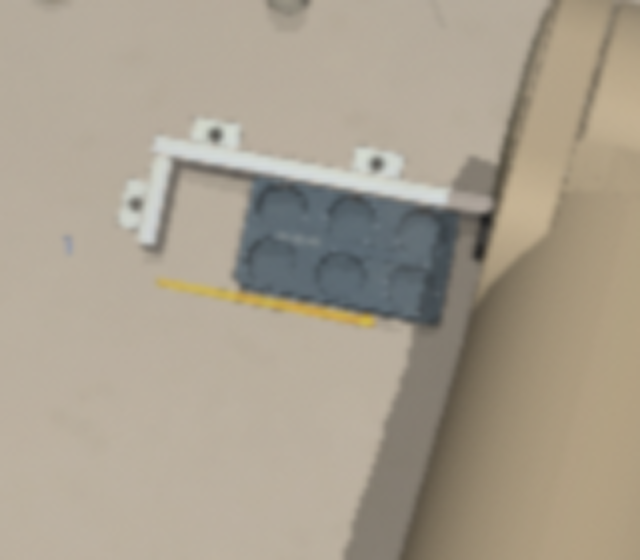

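View pics/side6c.png

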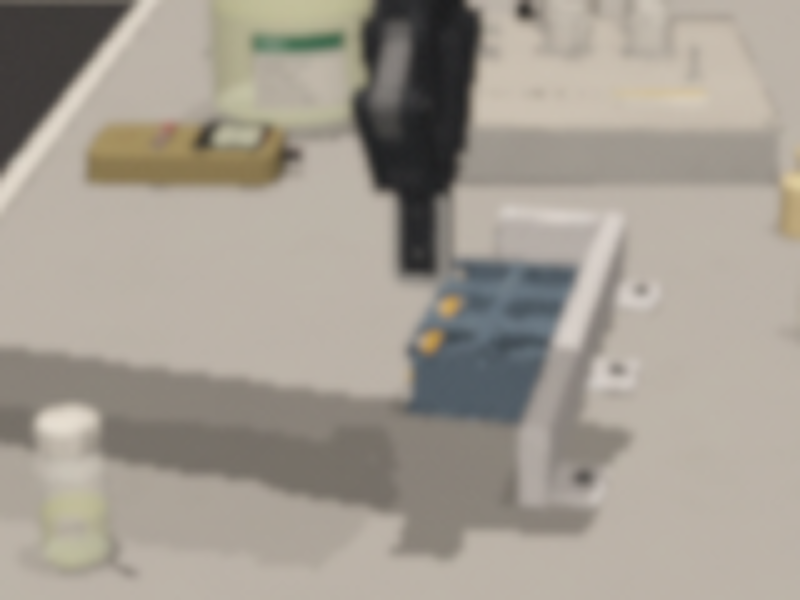

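```bash
python3 - <<'E'
from h import *
np.set_printoptions(precision=4,suppress=True)
f=lambda a:np.array(a)/4+[185,120]-0.37
rc=unproj("top",f([(255,178),(456,212),(437,325),(236,284)]),.03);print(rc,rc.mean(0))
for a,b in((0,1),(3,2)):
    d=rc[a]-rc[b];print("yaw",np.arctan2(-d[0],d[1]),np.linalg.norm(d))
D=(.614,-.0895,-.173)
for g in(.044,.047,.05): print(T(D,[(0,-g,0)]))
overlay(cv2.imread("pics/top6.png"),"top",D,tuple(T(D,[(0,-.048,0)])[0][:2])+(-.173,),"pics/o6.png",(205,130,345,245),5)
E
```

```text
[[ 0.6479 -0.081   0.03  ]
 [ 0.6288 -0.1994  0.03  ]
 [ 0.5623 -0.1893  0.03  ]
 [ 0.5847 -0.0715  0.03  ]] [ 0.6059 -0.1353  0.03  ]
yaw -0.16021817042701422 0.11993726481262043
yaw -0.18803347896564243 0.11984788493905664
[[ 0.6064 -0.1328  0.    ]]
[[ 0.6059 -0.1358  0.    ]]
[[ 0.6054 -0.1388  0.    ]]
```

View pics/o6.png

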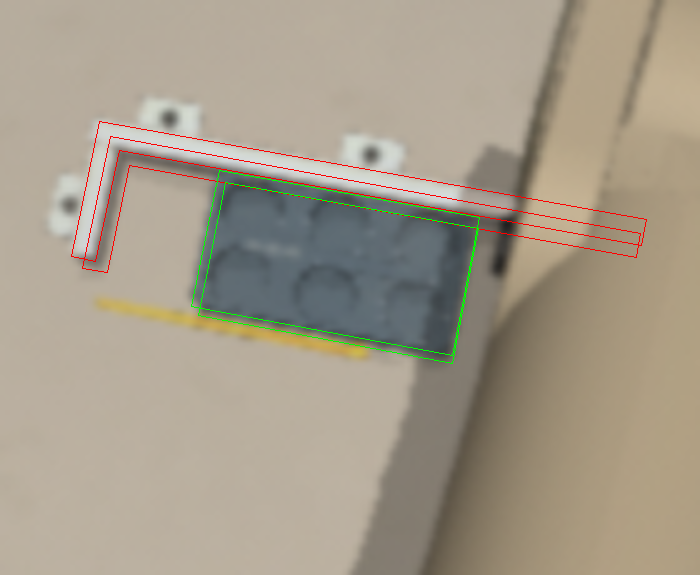

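Call:
{"method": "apply_moves", "body": {"rows": [[[0.008, 0.02, -0.02, 0, 0, 0, 0], [0, 0, -0.03, 0, 0, 0, 0], [0, 0, -0.02, 0, 0, 0, 0], [0, 0, -0.014, 0, 0, 0, 0], [0, 0, 0, 0, 0, 0, 0]]]}}

```text
t: 8.32
position: [0.5849, -0.2508, 0.0114]
eef_rot: [0.996, -0.087, -0.001, -0.0]
contact_force: [0.7, 0.6, 0.3]
opening: 0.003
```

```bash
python3 look.py 7
```

```text
8.425 [ 0.58620661 -0.25109877  0.01306068] [ 9.96240804e-01 -8.66253698e-02  5.31201849e-04  1.51018170e-04] [-0.7430681   0.00564626  0.81162033] -0.0012032138440935193
```

View pics/side7c.png

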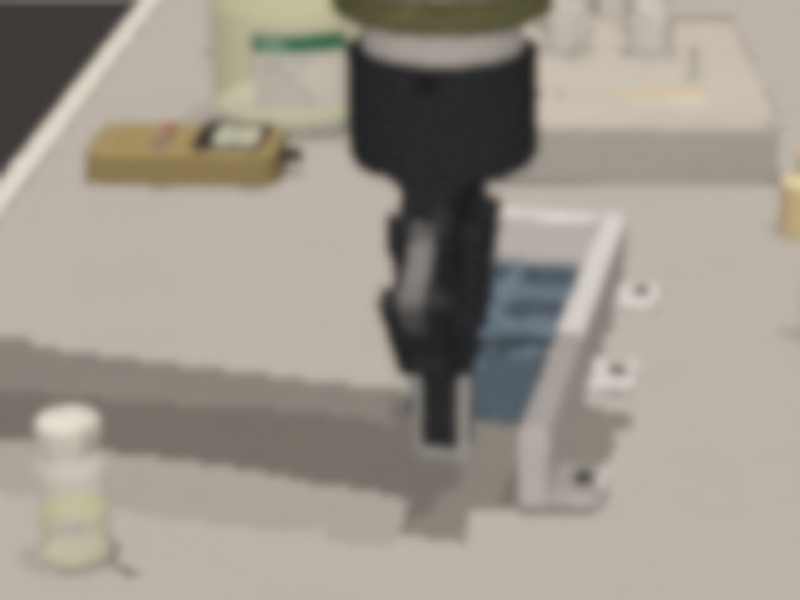

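Call:
{"method": "apply_moves", "body": {"rows": [[[0.001, 0.006, 0, 0, 0, 0, 0], [0.001, 0.006, 0, 0, 0, 0, 0], [0.001, 0.006, 0, 0, 0, 0, 0], [0.001, 0.006, 0, 0, 0, 0, 0], [0.001, 0.005, 0, 0, 0, 0, 0]]]}}

```text
t: 9.05
position: [0.5909, -0.2211, 0.0123]
eef_rot: [0.996, -0.086, 0.0, -0.0]
contact_force: [-0.0, 1.0, -0.8]
opening: 0.001
```

Call:
{"method": "apply_moves", "body": {"rows": [[[0.001, 0.006, 0, 0, 0, 0, 0], [0.001, 0.006, 0, 0, 0, 0, 0], [0.001, 0.006, 0, 0, 0, 0, 0], [0.001, 0.006, 0, 0, 0, 0, 0], [0.001, 0.005, 0, 0, 0, 0, 0]]]}}

```text
t: 9.68
position: [0.5958, -0.1923, 0.0122]
eef_rot: [0.996, -0.086, -0.0, -0.0]
contact_force: [1.0, 0.0, -0.4]
opening: 0.007
```

```bash
python3 look.py 8
```

```text
9.775 [ 0.59603843 -0.1915945   0.01226622] [ 9.96302265e-01 -8.59167677e-02  4.42912630e-05 -3.22678263e-04] [-0.57132106 -0.47058553 -0.41593922] -0.0015537585493424744
```

View pics/side8c.png

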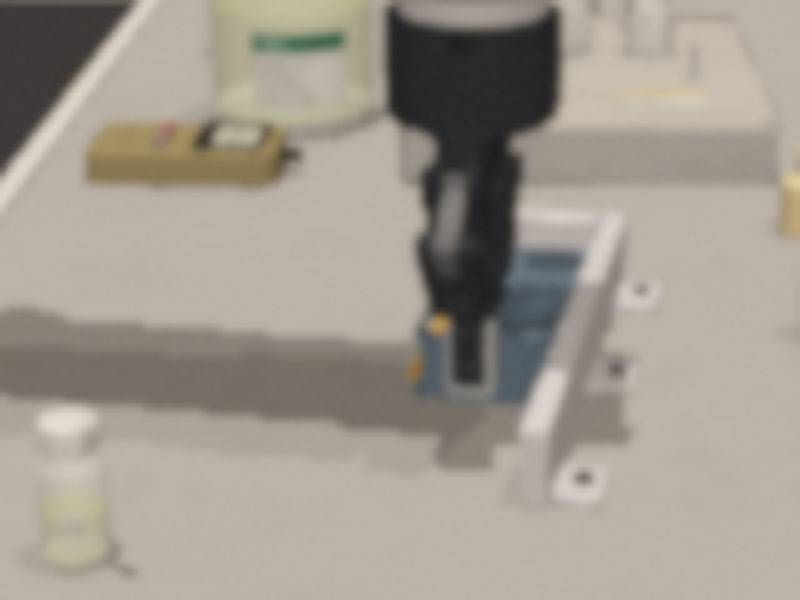

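View pics/top8c.png

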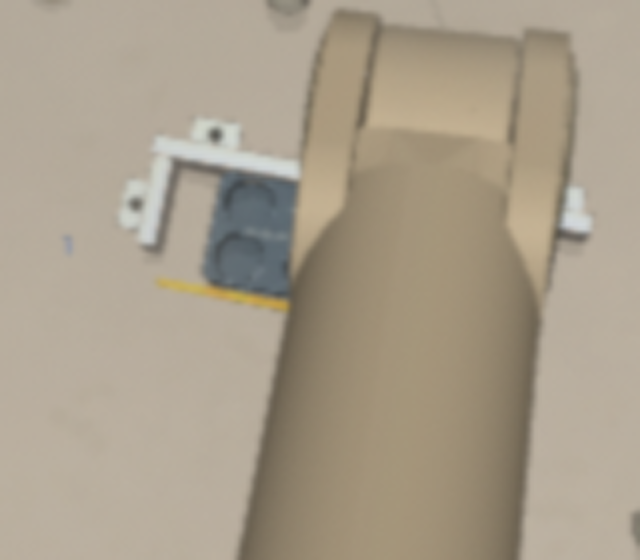

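Call:
{"method": "apply_moves", "body": {"rows": [[[0.001, 0.005, 0, 0, 0, 0, 0], [0.001, 0.005, 0, 0, 0, 0, 0], [0.001, 0.005, 0, 0, 0, 0, 0], [0.0005, 0.003, 0, 0, 0, 0, 0], [0.0005, 0.003, 0, 0, 0, 0, 0]]]}}

```text
t: 10.4
position: [0.5996, -0.1718, 0.0122]
eef_rot: [0.996, -0.087, -0.0, 0.0]
contact_force: [-1.2, -3.0, 0.7]
opening: -0.001
```

Call:
{"method": "apply_moves", "body": {"rows": [[[0.0003, 0.002, 0, 0, 0, 0, 0], [0, 0, 0, 0, 0, 0, 0]]]}}

```text
t: 10.65
position: [0.6002, -0.1694, 0.0122]
eef_rot: [0.996, -0.086, 0.0, -0.0]
contact_force: [-0.7, -1.0, -0.9]
opening: -0.003
```

Call:
{"method": "apply_moves", "body": {"rows": [[[0.0003, 0.002, 0, 0, 0, 0, 0], [0, 0, 0, 0, 0, 0, 0]]]}}

```text
t: 10.9
position: [0.6006, -0.1671, 0.0123]
eef_rot: [0.996, -0.086, 0.0, -0.0]
contact_force: [0.5, 1.2, -0.2]
opening: 0.004
```

```bash
python3 look.py 9
```

```text
11.0 [ 0.60075364 -0.16724584  0.01235106] [ 9.96273916e-01 -8.62444513e-02  3.13668137e-04 -2.84665096e-04] [-0.69054551  0.42236528 -1.40517954] -0.0004838482661736201
```

View pics/top9c.png

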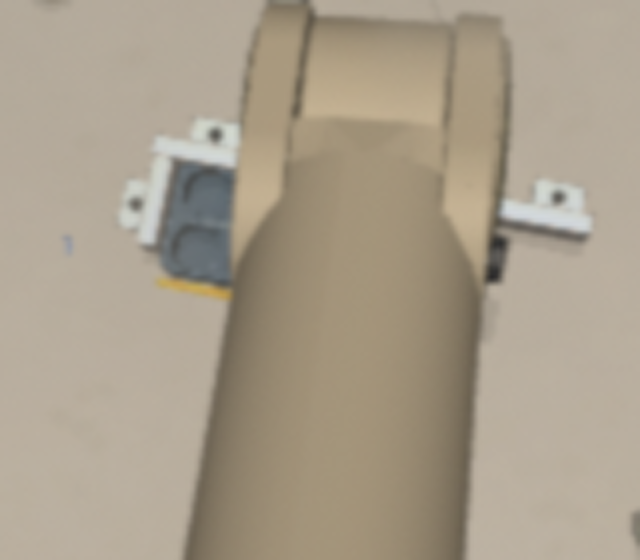

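Almost in. Continuing in small steps until the stop is felt.

Call:
{"method": "apply_moves", "body": {"rows": [[[0.0003, 0.0015, 0, 0, 0, 0, 0], [0, 0, 0, 0, 0, 0, 0]]]}}

```text
t: 11.25
position: [0.601, -0.1659, 0.0124]
eef_rot: [0.996, -0.086, 0.0, -0.0]
contact_force: [0.2, -0.4, -0.3]
opening: -0.003
```

Call:
{"method": "apply_moves", "body": {"rows": [[[0.0003, 0.0015, 0, 0, 0, 0, 0], [0, 0, 0, 0, 0, 0, 0]]]}}

```text
t: 11.5
position: [0.6011, -0.1645, 0.0123]
eef_rot: [0.996, -0.086, 0.0, -0.0]
contact_force: [-0.6, -0.2, 0.5]
opening: 0.001
```

Call:
{"method": "apply_moves", "body": {"rows": [[[0.0003, 0.0015, 0, 0, 0, 0, 0], [0, 0, 0, 0, 0, 0, 0]]]}}

```text
t: 11.75
position: [0.6013, -0.1635, 0.0123]
eef_rot: [0.996, -0.087, 0.0, 0.0]
contact_force: [-0.4, -2.0, 0.4]
opening: 0.001
```

Call:
{"method": "apply_moves", "body": {"rows": [[[0.0003, 0.0015, 0, 0, 0, 0, 0], [0, 0, 0, 0, 0, 0, 0]]]}}

```text
t: 12.0
position: [0.6013, -0.1634, 0.0123]
eef_rot: [0.996, -0.087, -0.0, 0.001]
contact_force: [-1.4, -5.4, 1.9]
opening: 0.004
```

Call:
{"method": "apply_moves", "body": {"rows": [[[-0.001, -0.006, 0, 0, 0, 0, 0], [-0.004, -0.024, 0, 0, 0, 0, 0], [-0.005, -0.03, 0.02, 0, 0, 0, 0], [-0.02, -0.03, 0.04, 0, 0, 0, 0], [-0.04, -0.03, 0.03, 0, 0, 0, 0.05]]]}}

```text
t: 12.62
position: [0.5325, -0.2817, 0.1037]
eef_rot: [0.996, -0.085, 0.001, -0.0]
contact_force: [-0.2, -1.9, 0.8]
opening: 0.201
```

Call:
{"method": "apply_moves", "body": {"rows": [[[-0.03, -0.04, 0, 0, 0, 0, 0.05], [0, 0, 0, 0, 0, 0, 0.05]]]}}

```text
t: 12.88
position: [0.4982, -0.3268, 0.1026]
eef_rot: [0.996, -0.09, -0.0, 0.001]
contact_force: [-0.3, -0.2, 0.4]
opening: 0.585
```

```bash
python3 look.py 10
python3 - <<'E'
from h import *
im=cv2.imread("pics/top10.png")[130:230,205:315]
cv2.imwrite("pics/z10.png",cv2.resize(im,None,fx=6,fy=6,interpolation=cv2.INTER_CUBIC))
E
```

```text
12.975 [ 0.50142252 -0.3217208   0.10220415] [ 9.96209133e-01 -8.69896034e-02  1.22986539e-04 -3.97161535e-04] [ 0.01397747  1.78970508 -0.27793887] 0.5813404410303277
```

View pics/z10.png

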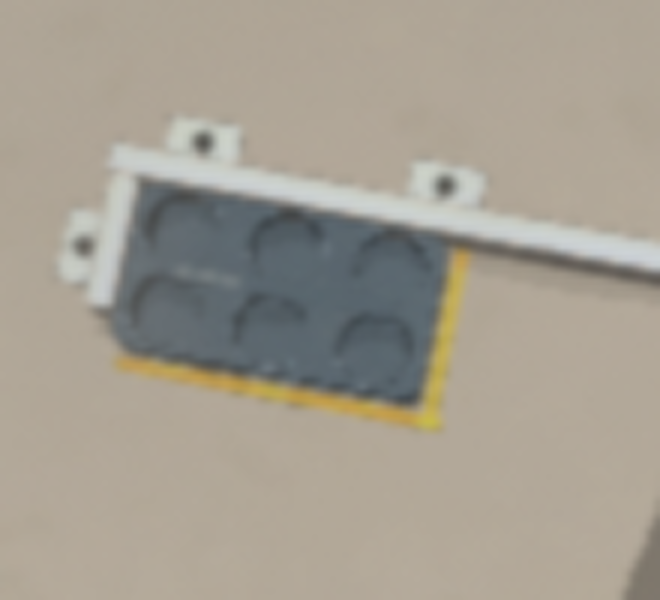

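View pics/side10c.png

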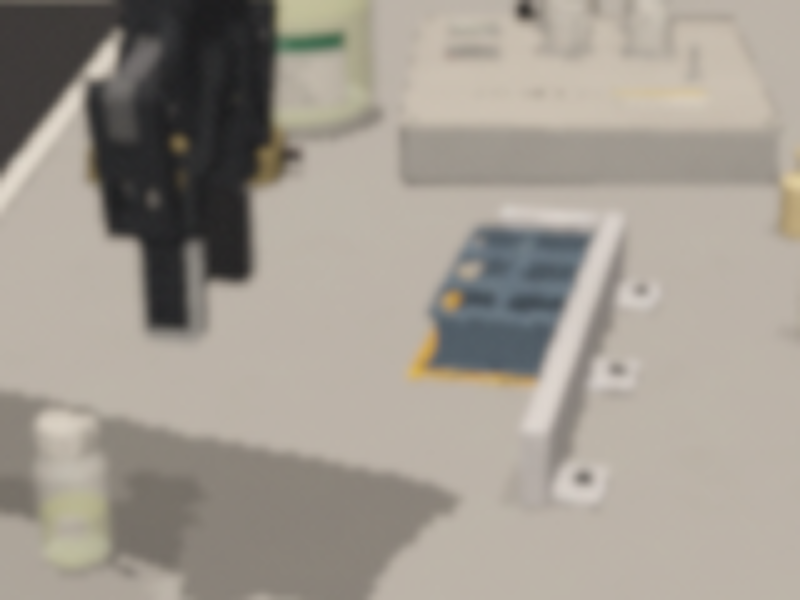

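Call:
{"method": "apply_moves", "body": {"rows": [[[0, 0.049, 0, 0, 0, 0, 0.05], [0, 0.049, 0, 0, 0, 0, 0.05], [0, 0.049, 0, 0, 0, 0, 0.05], [0.014, 0.049, 0, 0, 0, 0, 0.05], [0.03, 0.046, 0, 0, 0, 0, 0.05]]]}}

```text
t: 13.6
position: [0.5457, -0.0761, 0.1024]
eef_rot: [0.996, -0.085, -0.0, -0.0]
contact_force: [0.5, -0.5, 0.4]
opening: 0.586
```

Call:
{"method": "apply_moves", "body": {"rows": [[[0, 0, 0, 0, 0, 0, 0.05], [0, 0, -0.04, 0, 0, 0, 0.05], [0, 0, -0.03, 0, 0, 0, 0.05], [0, 0, -0.026, 0, 0, 0, 0.05], [0, 0, 0, 0, 0, 0, 0.05]]]}}

```text
t: 14.22
position: [0.5437, -0.0788, 0.0042]
eef_rot: [0.996, -0.086, -0.002, -0.001]
contact_force: [0.0, -0.5, -0.2]
opening: 0.587
```

```bash
python3 look.py 11; python3 - <<'E'
from h import *
p=arm.sense()["position"];D=(.614,-.0895,-.173);c,s=np.cos(D[2]),np.sin(D[2]);d=p[:2]-D[:2];print(c*d[0]+s*d[1],-s*d[0]+c*d[1])
E
```

```text
14.325 [ 0.54593856 -0.07915545  0.00681662] [ 9.96292808e-01 -8.60264854e-02  1.03384914e-04 -2.71622093e-04] [0.65266257 0.10786319 0.53868689] 0.5838183201107776
-0.06882616635509538 -0.0015258461312121115
```

View pics/side11c.png

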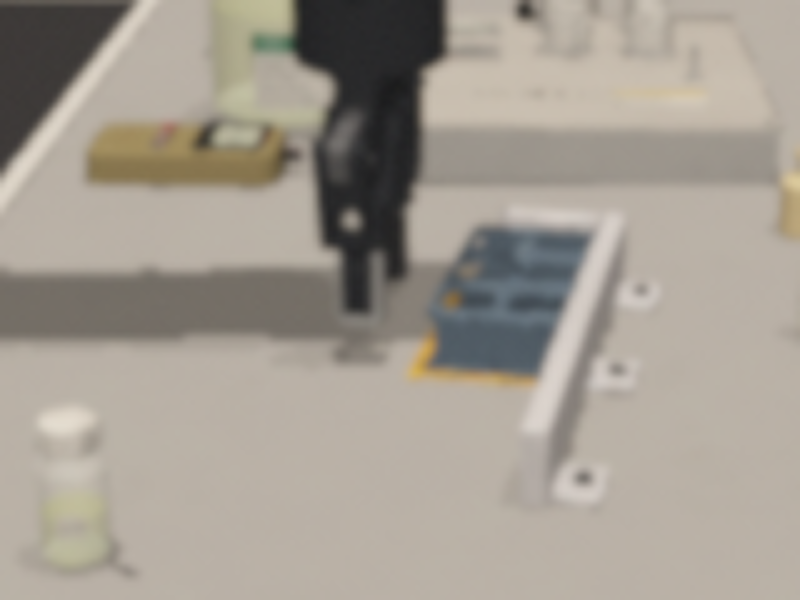

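Call:
{"method": "apply_moves", "body": {"rows": [[[0.007, -0.001, 0, 0, 0, 0, 0.05], [0.007, -0.001, 0, 0, 0, 0, 0.05], [0.006, -0.001, 0, 0, 0, 0, 0.05], [0.003, -0.0005, 0, 0, 0, 0, 0.05], [0, 0, 0, 0, 0, 0, 0.05]]]}}

```text
t: 14.95
position: [0.5688, -0.0832, 0.0062]
eef_rot: [0.996, -0.086, 0.0, -0.0]
contact_force: [-1.1, -0.5, 0.1]
opening: 0.586
```

Call:
{"method": "apply_moves", "body": {"rows": [[[0.0015, -0.0003, 0, 0, 0, 0, 0.05], [0, 0, 0, 0, 0, 0, 0.05]]]}}

```text
t: 15.2
position: [0.5701, -0.0835, 0.0063]
eef_rot: [0.996, -0.086, 0.0, -0.0]
contact_force: [0.8, -0.0, -0.1]
opening: 0.587
```

Call:
{"method": "apply_moves", "body": {"rows": [[[0.0015, -0.0003, 0, 0, 0, 0, 0.05], [0, 0, 0, 0, 0, 0, 0.05]]]}}

```text
t: 15.45
position: [0.5717, -0.0839, 0.0063]
eef_rot: [0.996, -0.087, 0.0, -0.0]
contact_force: [0.4, 0.6, 0.3]
opening: 0.584
```

Call:
{"method": "apply_moves", "body": {"rows": [[[0.001, -0.0002, 0, 0, 0, 0, 0.05], [0, 0, 0, 0, 0, 0, 0.05]]]}}

```text
t: 15.7
position: [0.5723, -0.084, 0.0062]
eef_rot: [0.996, -0.086, -0.0, -0.0]
contact_force: [-1.7, 0.6, 1.9]
opening: 0.588
```

Call:
{"method": "apply_moves", "body": {"rows": [[[0.001, -0.0002, 0, 0, 0, 0, 0.05], [0, 0, 0, 0, 0, 0, 0.05]]]}}

```text
t: 15.95
position: [0.5724, -0.0841, 0.006]
eef_rot: [0.996, -0.086, -0.001, 0.0]
contact_force: [-6.6, 0.5, 4.2]
opening: 0.585
```

Call:
{"method": "apply_moves", "body": {"rows": [[[-0.005, 0.001, 0, 0, 0, 0, 0.05], [-0.02, 0.003, 0, 0, 0, 0, 0.05], [-0.02, 0.003, 0.01, 0, 0, 0, 0.05], [-0.01, 0, 0.05, 0, 0, 0, 0.05], [0, -0.03, 0.05, 0, 0, 0, 0.05]]]}}

```text
t: 16.58
position: [0.518, -0.1047, 0.1174]
eef_rot: [0.996, -0.084, -0.0, -0.001]
contact_force: [1.8, -0.7, 0.0]
opening: 0.587
```

Call:
{"method": "apply_moves", "body": {"rows": [[[-0.01, -0.06, 0.02, 0, 0, 0, 0.05], [-0.01, -0.06, 0, 0, 0, 0, 0.05], [-0.01, -0.06, 0, 0, 0, 0, 0.05], [0, -0.03, 0, 0, 0, 0, 0.05], [0, 0, 0, 0, 0, 0, 0.05]]]}}

```text
t: 17.2
position: [0.4877, -0.3193, 0.1356]
eef_rot: [0.996, -0.089, 0.0, 0.001]
contact_force: [0.8, 0.0, -0.4]
opening: 0.585
```

```bash
python3 look.py 12
python3 - <<'E'
from h import *
im=cv2.imread("pics/top12.png")
cv2.imwrite("pics/z12.png",cv2.resize(im[130:230,205:315],None,fx=6,fy=6,interpolation=cv2.INTER_CUBIC))
g=lambda k:cv2.cvtColor(cv2.imread(f"pics/top{k}.png"),cv2.COLOR_BGR2GRAY).astype(float)
a,b=g(0),g(12)
for n,(u0,v0,u1,v1) in dict(meter=(130,228,168,290),weight=(188,102,208,122),amber=(246,104,266,126),green=(340,238,364,262)).items():
    print(n,np.abs(a-b)[v0:v1,u0:u1].max(), cv2.phaseCorrelate(a[v0:v1,u0:u1].copy(),b[v0:v1,u0:u1].copy()))
E
```

```text
17.3 [ 0.48909886 -0.31518696  0.13569553] [ 9.96263345e-01 -8.63666747e-02  2.30557190e-04 -3.04074155e-04] [0.03320491 0.5567065  0.31300296] 0.5890442683049635
meter 3.0 ((-0.021973794036899363, 0.031940511333001353), 0.9786667541981009)
weight 7.0 ((0.2088416892549798, -0.016397656842205066), 0.9890113948831878)
amber 12.0 ((-0.08309129604922738, 0.0150494540170385), 0.9321627145548046)
green 110.0 ((-5.073772655673505, -9.3689659505673), 0.1650875464959024)
```

View pics/z12.png

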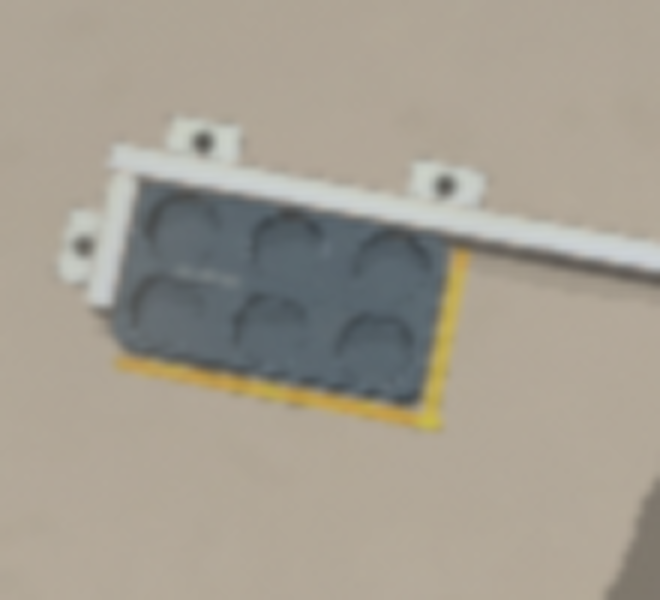

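View pics/side12c.png

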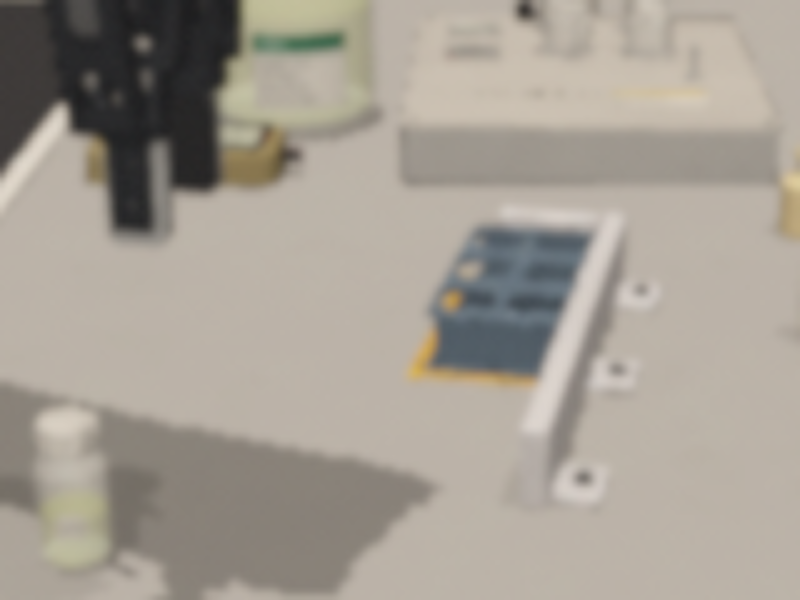

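View pics/top12.png

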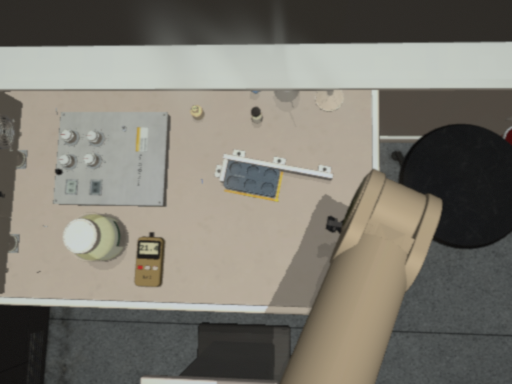

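```bash
python3 -c "
from plant import arm
print(arm.close_job())"
```

```text
the job is handed in; nothing more can be done
None
```

The rack is seated in the dock corner, flush against the long fence with its left end against the end stop. I handed the job in at 17.3 s.

- **How it was pushed:** Two open fingertips pushed and turned the rack onto the fence. The shut fingers then slid it along the fence to the stop, and a last two-finger push pressed it against the fence again. The largest contact force I read was about 8 N, and nothing was pinched, lifted or tipped.
- **Rack position:** In the final top picture it lies against both bars, evenly inside the tape outline. It looks the same before and after the last press. Both bars were also felt as a rise in force with the tool stalled.
- **Gripper:** It ended about 0.2 m from the rack and 0.13 m up, touching nothing.
- **Other objects:** Comparing the first and last top pictures, the meter, weight and amber vial are unmoved to within about 0.2 pixels, or 0.5 mm. The arm hid the green vial in the final top picture, so that comparison was not valid for it. The side camera shows it standing in the same place.
- **Disagreement between cameras:** My fit of the dock's position differed by a few millimetres between the two cameras, so I relied on contact force for the final seating.

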